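# Clip the cover onto the spatula cassette

### The arm

A 6-joint arm with a two-finger parallel gripper is mounted at the origin on a cart in front of the work surface, level with it; the furniture and walls round the work are solid. World frame = base frame: x ahead of the robot, y to its left, z up, the work surface at z = 0. Lengths are in mm, angles in rad, forces in N, time in s.
With the tool pointing down it reaches from about 350 to 1000 mm from the base axis. Payload 7.1 kg.
Tool frame: the origin (TCP) lies at the centre of the arm's flange, where the gripper is bolted on; the fingertips stand 173 mm ahead of it and the grasp point (between the pads) lies 155 mm ahead of it; z points along the fingers, x is the direction in which the jaws open and shut, and the axes are right-handed (so a half turn about z gives the same grasp; the last joint's range is limited). The gripper opens to 85 mm and grips with 20 to 120 N. Pads are 22 mm wide; open, the fingers measure 114 mm over their backs; the gripper's body (76 mm by 85 mm) begins 54 mm behind the grasp point. The pads swing forward as they close: fully open they stand 13 mm farther back than shut.
Start: joints at [-1.35, 0.423, 1.63, -0, 1.089, -0.019], TCP at [148.462, -607.096, 404.719] pointing down, gripper open.
Joint ranges: [-3, 3], [-0.9, 2.11], [0.09, 2.58], [-1.31, 4.45], [0.11, 2.69], [-2.54, 2.54]. Speed limits (rad/s): [2.39, 2.39, 3.01, 3.14, 3.14, 3.14].

### API

Orientations are given as a 3x3 rotation matrix whose columns are the frame's x, y, z axes.
In Python, from bench import manip, eyes, job gives the robot as it stands. The module is installed in compiled form; this text tells all that it offers.
- The arm moves only by the tool arm_command, never from a script. Its argument "motion" is a list of rows, each a list of 2 entries, a list of its own where there are three numbers: the shift along the world's x, y, z in m, then the turn about the world's z in degrees. In form: [[[dx, dy, dz], yaw], ...]. A call has exactly 8 rows; each row shifts and turns the pose as measured when the row begins; what a row does not reach is not made up. A row lasts 1/8 s, in which the tool goes at most 62.5 mm and 10.7 degrees, less where a joint would pass 70% of its speed; a pose out of reach is approached as far as the arm can. A call with a gripper value outside its range is refused whole. "jaw" is the opening, from -1 (shut) to 1 (fully open), so that 0 is half open, set as the call begins (left out, the last holds). The fingers move at their own pace and stop on an object; the grip force is fixed at half the most. Time passes only in rows, so rows that do not move let the fingers close, or fill a call up. It gives the time, the measured TCP pose, the force and the opening at its end, in the units of the state.
- manip.state(): the state, without advancing time (a new reading comes with each control period).
- eyes.capture(name): name is "scene" or "top"; returns (picture, depth): 480x640x3 uint8, red, green, blue; 480x640 float32, mm along the optical axis (not along the pixel's ray), 0 where there is no reading.
- eyes.camera_params(name): a dict with "intrinsics" (3x3 intrinsics, pixels), "D" ([k1, k2, p1, p2, k3] as OpenCV has them; the pictures are not rectified), "R" (3x3) and "t" (3): a world point X has camera coordinates R X + t. Camera axes: x right, y down, z forward; pixel columns grow to the right and rows downward; lengths in mm; the calibration is good to about 2 mm. A picture is of the moment at which its call begins. camera_params takes no time and is no camera call.
- job.finish_job(): hands the job in, once; it reports no verdict.
The state is a dict: "t": time; "qpos": joint angles; "joint_velocities": joint speeds; "joint_efforts": joint torques, N m; "tcp_pos": TCP position; "tcp_rot": TCP orientation; "contact_force": force on the tool from outside, world axes, zero at the start; "torque": the same for the moment, N m; "gripper_width": opening from 0.0 (shut) to 1.0 (fully open).
Only numpy, scipy, OpenCV 4.12 (cv2) and the standard library are available. Lean on these libraries where they do the work, as an engineer would, in place of code of your own. Each camera call takes 0.05 s, during which the arm holds its last target. There are 200 camera calls.

### The job

Lay the spatula flat in its shaped compartment in the cassette, blade in the wide end, and let go of it. Then pick up the loose cover by its rib, set it square over the cassette between the guide pins and press it straight down until both end clips snap over it, and keep pressing: finish with the fingers still on the cover, pushing it firmly down (about 15 N). Leave the brown vial and the small bottle where they stand.

Things in the scene. Friction and masses are not known exactly. Their poses are not given: they have to be found in the camera images.
- case: instrument cassette, screwed down: grey base plate 188 x 104 x 5 mm; origin at the centre of its underside on the worktop, x along its length towards the compartment's wide (blade) end, z up (mm below are in this frame). Round the cover's place stand eight steel guide pins, 10 mm thick, tapered tips up to z = 49, leaving the cover 2 mm of play: four at (+-60, +-45), four at (+-82, +-28)
- case_bed (a point): point on the compartment's floor (x = -15, z = 5 mm in the cassette's frame) where the spatula's grip point belongs. White walls up to z = 15 outline the compartment: a channel 17 mm wide round the handle's end (x = -69 to -42) and a pocket 28 mm wide round the blade (x = 20 to 69). From x = -42 to 20 there are no walls, so fingers fit beside the handle
- case_blade (a point): point on the floor of the compartment's wide end (x = 50 mm, z = 5 mm in the cassette's frame) where the middle of the blade belongs; 65 mm from case_bed along the cassette's x
- case_seat (a point): where the middle of the cover's underside belongs when home: 24 mm above the worktop over the cassette's centre, level with the top of the two aluminium end walls (x = +-71.5 mm) on which the cover's ends rest
- clip0 (a joint): black sprung clip at the cassette's +x end (x = 78 to 84 mm, 34 mm wide, up to z = 42); its sloped nose reaches in to x = 71, z = 42 to 32. 0 = at rest; grows (m) as it is pushed outward, to about 0.004 while the cover's edge passes, then springs back to 0 over the cover. Both clips together resist with about 8 to 12 N until the snap; then the cover stops hard on its seat
- clip1 (a joint): the same clip, mirrored, at the cassette's -x end
- cover: loose white cover, flat plate 150 x 76 x 5 mm, about 120 g, rib upward; origin at the centre of its underside, x along its length. It fits either way round, and when home its x axis lies along the cassette's x
- cover_rib (a point): middle of the cover's grip rib, 19 mm above its underside: the rib is 50 mm long (along the cover's x), 12 mm thick (y), and rises from the plate's top (5 mm) to 33 mm above the underside
- spatula_grip (a point): loose lab spatula, 130 mm long, lying flat, about 40 g; this point is where to grip it, close to its balance point, in the middle of the black handle's thickness, 6 mm above its underside; x points along it to the blade. Handle 75 mm long (x = -50 to 25 mm), 11 mm wide, 12 mm high; steel blade 22 mm wide, 3 mm thick, x = 45 to 80 mm
- spatula_blade (a point): middle of the spatula's blade, 65 mm along x from spatula_grip
- vial: bystander: small brown vial with black cap, 22 mm wide, 44 mm high; origin at its foot
- small_bottle: bystander: small white bottle with red cap, 32 mm wide, 60 mm high; origin at its foot

How it is judged:
By the outcome, as a careful person would: the job done as asked, in the order asked, and still so for the second after the job is handed in, while the arm keeps its last pose, push and grip.
It also fails if it takes over 51 s, if anything falls off the work surface, if the arm or the gripper's body presses on something with over 40 N, if the wrist force passes 120 N, or if a joint passes its speed limit or range.

## Working session

There is one attempt and no reset: what is moved stays moved. The work goes in short steps, Python scripts to look and compute and a tool call to move; the robot and the scene stay as the last step left them, time stands still between calls to the robot, and variables do not carry over. Pictures are saved under pics/ and viewed, about 8 in all and at most 12, crops included, and the job is handed in when it is done.

Besides the shell and the picture viewer there is one more tool, called after "Emit:" by a JSON object that holds its "api" and its "payload", one argument or row to a line. arm_command: Moves the arm, as the interface text tells. Its arguments: {"type":"object","properties":{"motion":{"type":"array","items":{"type":"array"}},"jaw":{"type":"number"}},"required":["motion"]}

```bash
mkdir -p pics; cat > h.py <<'E'
import numpy as np, cv2
from bench import manip, eyes, job
def cap(n):
    im,d=eyes.capture(n); p=eyes.camera_params(n); return im,d,p
def save(im,fn,box=None,s=1):
    if box: im=im[box[1]:box[3],box[0]:box[2]]
    cv2.imwrite('pics/'+fn,cv2.cvtColor(cv2.resize(im,None,fx=s,fy=s,interpolation=cv2.INTER_CUBIC),cv2.COLOR_RGB2BGR))
def onplane(p,uv,z):
    uv=np.array(uv,float).reshape(-1,1,2)
    n=cv2.undistortPoints(uv,np.array(p['intrinsics'],float),np.array(p['D'],float)).reshape(-1,2)
    R=np.array(p['R']);t=np.array(p['t']).ravel()
    d=np.c_[n,np.ones(len(n))]@R; c=-R.T@t
    return c+d*((z-c[2])/d[:,2])[:,None]
def proj(p,X):
    return cv2.projectPoints(np.array(X,float).reshape(-1,1,3),cv2.Rodrigues(np.array(p['R'],float))[0],np.array(p['t'],float),np.array(p['intrinsics'],float),np.array(p['D'],float))[0].reshape(-1,2)
E
python3 - <<'E'
from h import *
for n in('scene','top'):
    im,d,p=cap(n); save(im,n+'0.png'); np.savez(n+'0.npz',im=im,d=d)
    R=np.array(p['R']);print(n,-R.T@np.array(p['t']).ravel(),R[2],p['intrinsics'][0][0])
s=manip.state();print(s['t'],s['tcp_rot'],s['contact_force'])
E
```

```text
scene [ -5.46584517 611.7225132  701.22868056] [ 0.51515301 -0.58130514 -0.6298426 ] 621.2994251877383
top [345.1498048   25.03504008 986.3977182 ] [ 0.17085001 -0.02569032 -0.98496207] 461.6710501905069
0.1 [[ 2.37507123e-01 -9.71385752e-01 -2.94251483e-04]
 [-9.71384852e-01 -2.37507303e-01  1.32320385e-03]
 [-1.35522825e-03 -2.84389069e-05 -9.99999081e-01]] [0.6450989  0.10862778 0.62519818]
```

View pics/top0.png

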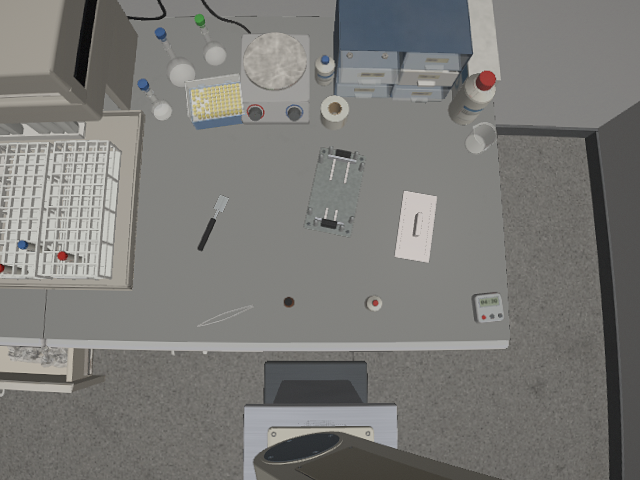

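View pics/scene0.png

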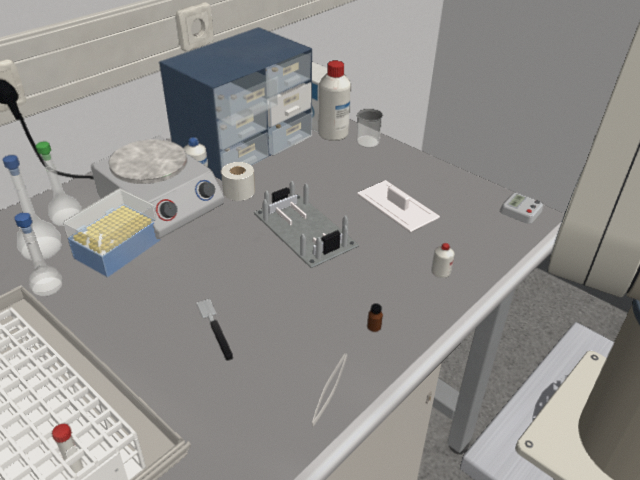

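```bash
python3 - <<'E'
from h import *
t=np.load('top0.npz')['im']; s=np.load('scene0.npz')['im']
r=lambda im,b,f:cv2.resize(im[b[1]:b[3],b[0]:b[2]],None,fx=f,fy=f,interpolation=cv2.INTER_CUBIC)
save(np.hstack([r(t,(295,140,375,240),6)[:600],np.pad(r(t,(192,188,237,254),7),((0,138),(0,0),(0,0)))]),'c1.png')
save(np.vstack([r(s,(245,170,375,270),5)]),'c2.png')
a=r(t,(388,184,444,268),7)
b=r(s,(350,175,445,232),4); c=r(s,(190,290,240,365),5)
can=np.zeros((600,800,3),np.uint8);can[:588,:392]=a;can[:228,400:780]=b;can[228:600,400:650]=c[:372];save(can,'c3.png')
E
```

```text
(no output)
```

View pics/c1.png

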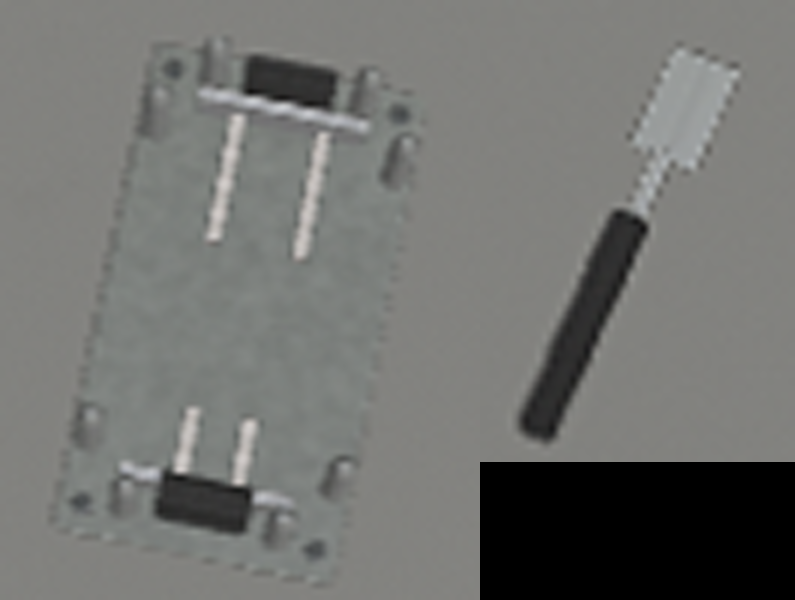

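View pics/c2.png

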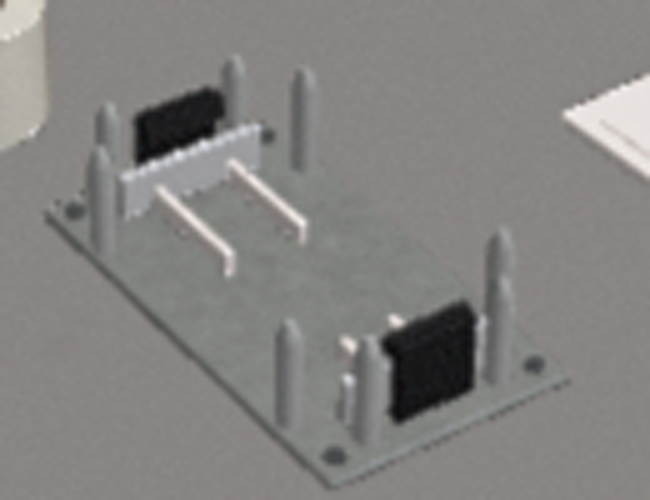

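View pics/c3.png

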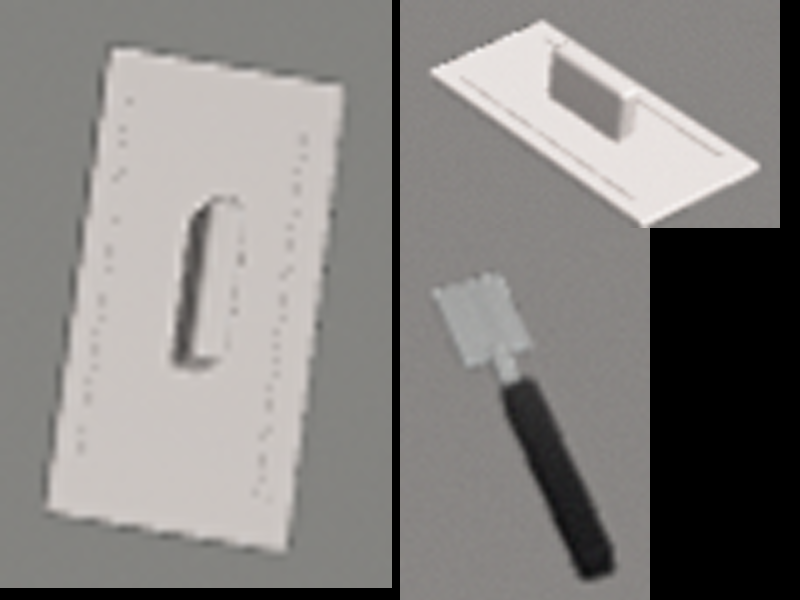

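```bash
cat > fit.py <<'E'
from h import *
from scipy.optimize import least_squares
def fit(obs,z0=None):
    # obs: list of (cam params, uv, model)
    def X(q,m):
        c,s=np.cos(q[2]),np.sin(q[2]); m=np.array(m,float)
        return np.c_[q[0]+c*m[:,0]-s*m[:,1],q[1]+s*m[:,0]+c*m[:,1],m[:,2]]
    f=lambda q:np.concatenate([(proj(p,X(q,m))-uv).ravel() for p,uv,m in obs])
    r=least_squares(f,z0 if z0 is not None else [550,0,0],x_scale=[1,1,.01],loss='soft_l1')
    e=f(r.x).reshape(-1,2); return r.x,e
def px(pts,box,f): return np.array(box)+(np.array(pts,float)+.5)/f-.5
def report(name,top,sc,z0):
    for l,o in(('top',[top]),('scene',[sc]),('both',[top,sc])):
        q,e=fit(o,z0);print(name,l,q[:2].round(1),np.degrees(q[2]).round(2),'rms',np.sqrt((e**2).mean()).round(2),'mean',e.mean(0).round(2), 'max',abs(e).max().round(2))
E
python3 - <<'E'
from fit import *
pt,ps=eyes.camera_params('top'),eyes.camera_params('scene')
pins=[(82,28,49),(60,45,49),(82,-28,49),(60,-45,49),(-60,45,49),(-82,28,49),(-60,-45,49),(-82,-28,49)]
T=px([(218,42),(157,88),(370,72),(403,140),(88,408),(125,482),(345,460),(281,513)],(295,140),6)
S=px([(109,103),(99,148),(234,57),(303,68),(290,320),(369,338),(503,229),(505,278)],(245,170),5)
z0=[570,30,-.1]
report('pins',(pt,T,pins),(ps,S,pins),z0)
cor=[(94,52,5),(94,-52,5),(-94,52,5),(-94,-52,5)]
cs=[(94,52,5),(-94,-52,5),(-94,52,5)]
report('plate',(pt,px([(158,43),(420,92),(52,527),(332,584)],(295,140),6),cor),(ps,px([(47,210),(570,380),(332,484)],(245,170),5),cs),z0)
cc=[(75,38,5),(75,-38,5),(-75,-38,5),(-75,38,5)]
report('cover',(pt,px([(112,46),(343,87),(288,552),(47,510)],(388,184),7),cc),(ps,px([(30,72),(143,20),(360,166),(245,226)],(350,175),4),cc),[480,-200,-.1])
b=[(80,11,3),(80,-11,3),(45,-11,3),(45,11,3)];h=[(25,5.5,12),(25,-5.5,12)]
report('spat',(pt,px([(203,46),(260,70),(215,170),(153,145),(132,212),(169,225),(40,428),(73,440)],(192,188),7),b+h+[(-50,5.5,12),(-50,-5.5,12)]),
 (ps,px([(32,64),(97,44),(131,122),(68,139),(102,160),(135,152)],(190,290),5),b+h),[450,300,-.4])
for n,p in(('top',pt),('scene',ps)):print(onplane(p,[(289,302),(374,303)] if n=='top' else [(375,325),(442,272)],[40] if 0 else 20).round(0)[:,:2])
E
```

```text
pins top [606.8 -33.4] -11.54 rms 0.27 mean [ 0. -0.] max 0.47
pins scene [606.8 -33.1] -11.4 rms 0.24 mean [-0.    0.01] max 0.5
pins both [606.8 -33.3] -11.47 rms 0.26 mean [-0.01 -0.02] max 0.51
plate top [606.  -33.2] -11.17 rms 0.56 mean [-0.04  0.  ] max 1.09
plate scene [603.9 -32.2] -12.4 rms 0.54 mean [ 0.05 -0.04] max 0.85
plate both [605.5 -33. ] -11.62 rms 0.72 mean [-0.11 -0.15] max 1.54
cover top [ 528.5 -210.3] -9.49 rms 0.16 mean [ 0. -0.] max 0.33
cover scene [ 527.3 -208. ] -9.58 rms 0.23 mean [ 0. -0.] max 0.41
cover both [ 528.2 -209.6] -9.52 rms 0.38 mean [-0.11 -0.2 ] max 0.72
spat top [519.5 238.1] -21.47 rms 0.47 mean [-0.   -0.05] max 0.9
spat scene [518.2 242.2] -21.87 rms 0.5 mean [ 0.01 -0.01] max 0.83
spat both [519.  239.5] -20.63 rms 0.85 mean [-0.31 -0.37] max 2.01
[[ 364.   64.]
 [ 362. -113.]]
[[355.  79.]
 [349. -89.]]
```

Emit:
{"api": "arm_command", "payload": {
  "motion": [
    [[0.04,0.045,0],10],
    [[0.04,0.045,0],10],
    [[0.04,0.045,0],10],
    [[0.04,0.045,0],10],
    [[0.04,0.045,0],10],
    [[0.04,0.045,0],10],
    [[0.04,0.045,-0.01],10],
    [[0.04,0.045,-0.01],10]
  ],
  "jaw": 1
}}

```text
t: 1.1
tcp_pos: [472.8, -238.3, 382.5]
tcp_rot: [[0.995, 0.102, -0.0], [0.102, -0.995, -0.001], [-0.0, 0.001, -1.0]]
contact_force: [0.9, -1.2, -0.7]
gripper_width: 1.0
```

Emit:
{"api": "arm_command", "payload": {
  "motion": [
    [[0.01,0.06,-0.01],9],
    [[0.01,0.06,-0.01],9],
    [[0.01,0.06,-0.01],9],
    [[0.01,0.06,-0.01],9],
    [[0.01,0.06,-0.01],9],
    [[0.01,0.06,-0.01],9],
    [[0.0,0.06,-0.01],9],
    [[0.0,0.06,-0.01],1]
  ]
}}

```text
t: 2.1
tcp_pos: [534.2, 249.8, 300.1]
tcp_rot: [[0.307, 0.952, 0.002], [0.952, -0.307, 0.0], [0.001, 0.002, -1.0]]
contact_force: [0.6, -0.6, 0.9]
gripper_width: 1.002
```

Emit:
{"api": "arm_command", "payload": {
  "motion": [
    [[-0.015,-0.01,-0.02],-3.7],
    [[0,0,-0.025],0],
    [[0,0,-0.025],0],
    [[0,0,-0.025],0],
    [[0,0,-0.015],0],
    [[0,0,0],0],
    [[0,0,0],0],
    [[0,0,0],0]
  ],
  "jaw": 0
}}

```text
t: 3.1
tcp_pos: [517.8, 245.4, 186.3]
tcp_rot: [[0.361, 0.932, 0.002], [0.932, -0.361, 0.001], [0.001, 0.002, -1.0]]
contact_force: [0.2, 0.5, 0.6]
gripper_width: 0.498
```

```bash
python3 - <<'E'
from h import *
s=manip.state();p=s['tcp_pos'];R=np.array(s['tcp_rot']);print(p,np.degrees(np.arctan2(R[1,0],R[0,0])),s['contact_force'])
im,d,ps=cap('scene')
r=lambda im,b,f:cv2.resize(im[b[1]:b[3],b[0]:b[2]],None,fx=f,fy=f,interpolation=cv2.INTER_CUBIC)
a=r(im,(150,210,290,370),3); im,d,pt=cap('top');b=r(im,(170,160,270,280),3.5)
c=np.zeros((480,800,3),np.uint8);c[:,:420]=a;c[:420,430:780]=b;save(c,'d1.png')
E
```

```text
[517.7513919  245.41238327 186.26484462] 68.81778863686074 [0.20459089 0.52452184 0.59304195]
```

View pics/d1.png

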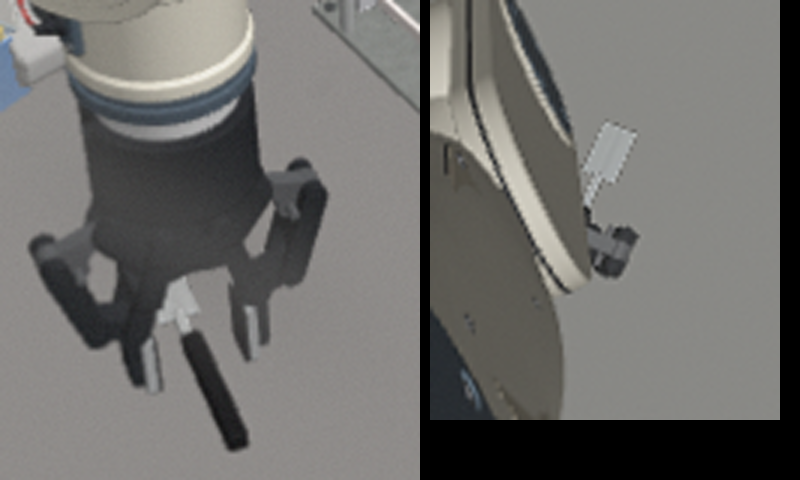

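Emit:
{"api": "arm_command", "payload": {
  "motion": [
    [[0.001,-0.006,-0.005],0],
    [[0,0,-0.005],0],
    [[0,0,0],0],
    [[0,0,0],0],
    [[0,0,0],0],
    [[0,0,0],0],
    [[0,0,0],0],
    [[0,0,0],0]
  ]
}}

```text
t: 4.2
tcp_pos: [519.1, 239.1, 176.4]
tcp_rot: [[0.361, 0.932, 0.004], [0.932, -0.361, 0.001], [0.003, 0.003, -1.0]]
contact_force: [0.4, -0.2, -0.2]
gripper_width: 0.505
```

Emit:
{"api": "arm_command", "payload": {
  "motion": [
    [[0,0,0],0],
    [[0,0,0],0],
    [[0,0,0],0],
    [[0,0,0],0],
    [[0,0,0],0],
    [[0,0,0],0],
    [[0,0,0],0],
    [[0,0,0],0]
  ],
  "jaw": -1
}}

```text
t: 5.2
tcp_pos: [519.2, 239.1, 176.7]
tcp_rot: [[0.361, 0.932, 0.004], [0.932, -0.361, 0.001], [0.003, 0.003, -1.0]]
contact_force: [-0.9, 0.6, -0.5]
gripper_width: 0.103
```

Emit:
{"api": "arm_command", "payload": {
  "motion": [
    [[0,0,0.03],0],
    [[0,0,0.03],0],
    [[0.01,-0.03,0.02],0],
    [[0.013,-0.05,0],2],
    [[0.013,-0.05,0],2],
    [[0.013,-0.05,0],2],
    [[0.013,-0.04,0],2],
    [[0.011,-0.03,0],1.7]
  ]
}}

```text
t: 6.2
tcp_pos: [592.7, -16.3, 259.0]
tcp_rot: [[0.189, 0.982, 0.005], [0.982, -0.189, 0.002], [0.002, 0.004, -1.0]]
contact_force: [1.0, 0.3, -0.8]
gripper_width: 0.106
```

```bash
python3 - <<'E'
from h import *
s=manip.state();p=s['tcp_pos'];R=np.array(s['tcp_rot']);print(p,np.degrees(np.arctan2(R[1,0],R[0,0])),s['contact_force'],s['gripper_width'])
E
```

```text
[592.68891482 -16.34406478 258.98140205] 79.13296305019222 [ 0.95643737  0.30610168 -0.77323461] 0.10572209003290851
```

Emit:
{"api": "arm_command", "payload": {
  "motion": [
    [[-0.0005,-0.007,0],-0.6],
    [[0,-0.007,0],0],
    [[0,0,-0.02],0],
    [[0,0,-0.015],0],
    [[0,0,0],0],
    [[0,0,0],0],
    [[0,0,0],0],
    [[0,0,0],0]
  ]
}}

```text
t: 7.2
tcp_pos: [591.2, -29.3, 220.4]
tcp_rot: [[0.199, 0.98, 0.002], [0.98, -0.199, 0.002], [0.002, 0.002, -1.0]]
contact_force: [-0.4, 0.2, -1.3]
gripper_width: 0.102
```

```bash
python3 - <<'E'
from h import *
s=manip.state();p=s['tcp_pos'];R=np.array(s['tcp_rot']);print(p,np.degrees(np.arctan2(R[1,0],R[0,0])),s['contact_force'],s['gripper_width'])
im,d,ps=cap('scene')
r=lambda im,b,f:cv2.resize(im[b[1]:b[3],b[0]:b[2]],None,fx=f,fy=f,interpolation=cv2.INTER_CUBIC)
a=r(im,(245,160,375,270),4); im,d,pt=cap('top');b=r(im,(295,140,375,240),3.5)
c=np.zeros((440,800,3),np.uint8);c[:,:520]=a;c[:350,520:800]=b;save(c,'d2.png')
E
```

```text
[591.15003553 -29.31069322 220.3919989 ] 78.49698112561819 [-0.42733907  0.21032161 -1.29562641] 0.1016730020737511
```

View pics/d2.png

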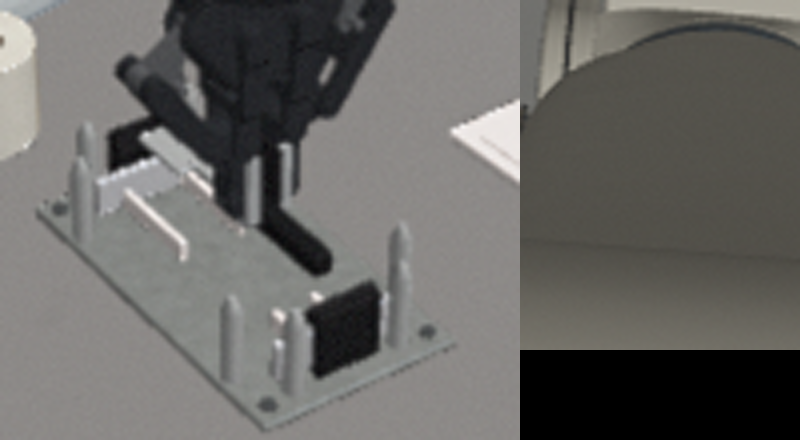

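```bash
python3 - <<'E'
from fit import *
p=eyes.camera_params('scene');z=43.8
a=np.radians(-11.5);c,s=np.cos(a),np.sin(a)
for m in [(80,11,3),(80,-11,3),(45,11,3),(-50,5.5,12),(-50,-5.5,12),(-50,5.5,0),(-50,-5.5,0)]:
    X=[591.2+c*m[0]-s*m[1],-29.3+s*m[0]+c*m[1],z+m[2]]
    print(m,((proj(p,X)-[245,160]+.5)*4-.5).round(0))
E
```

```text
(80, 11, 3) [[138. 134.]]
(80, -11, 3) [[178. 119.]]
(45, 11, 3) [[180. 171.]]
(-50, 5.5, 12) [[316. 259.]]
(-50, -5.5, 12) [[337. 250.]]
(-50, 5.5, 0) [[315. 281.]]
(-50, -5.5, 0) [[336. 272.]]
```

Emit:
{"api": "arm_command", "payload": {
  "motion": [
    [[0.0005,-0.001,-0.008],0],
    [[0,0,-0.008],0],
    [[0,0,-0.007],0],
    [[0,0,-0.005],0],
    [[0,0,-0.004],0],
    [[0,0,-0.003],0],
    [[0,0,0],0],
    [[0,0,0],0]
  ]
}}

```text
t: 8.3
tcp_pos: [591.7, -30.6, 182.8]
tcp_rot: [[0.2, 0.98, 0.002], [0.98, -0.2, 0.002], [0.002, 0.002, -1.0]]
contact_force: [0.5, 0.0, 0.2]
gripper_width: 0.097
```

Emit:
{"api": "arm_command", "payload": {
  "motion": [
    [[0,0,-0.001],0],
    [[0,0,0],0],
    [[0,0,0],0],
    [[0,0,0],0],
    [[0,0,0],0],
    [[0,0,0],0],
    [[0,0,0],0],
    [[0,0,0],0]
  ]
}}

```text
t: 9.3
tcp_pos: [591.8, -30.6, 182.3]
tcp_rot: [[0.2, 0.98, 0.003], [0.98, -0.2, 0.002], [0.003, 0.003, -1.0]]
contact_force: [-0.1, 0.2, -0.4]
gripper_width: 0.104
```

Emit:
{"api": "arm_command", "payload": {
  "motion": [
    [[0,0,0],0],
    [[0,0,0],0],
    [[0,0,0],0],
    [[0,0,0],0],
    [[0,0,0.01],0],
    [[0,0,0.03],0],
    [[0,0,0.04],0],
    [[0,0,0.04],0]
  ],
  "jaw": -0.2
}}

```text
t: 10.3
tcp_pos: [590.4, -30.5, 304.1]
tcp_rot: [[0.2, 0.98, -0.003], [0.98, -0.2, 0.002], [0.002, -0.003, -1.0]]
contact_force: [0.4, 0.1, 1.1]
gripper_width: 0.397
```

Emit:
{"api": "arm_command", "payload": {
  "motion": [
    [[-0.012,-0.035,0],0.5],
    [[-0.012,-0.035,0],0.5],
    [[-0.012,-0.035,0],0.5],
    [[-0.012,-0.035,0],0.5],
    [[-0.012,-0.029,-0.02],0],
    [[0,0,-0.02],0],
    [[0,0,-0.02],0],
    [[0,0,0],0]
  ]
}}

```text
t: 11.3
tcp_pos: [529.9, -205.1, 254.4]
tcp_rot: [[0.164, 0.986, 0.014], [0.986, -0.164, -0.002], [0.001, 0.014, -1.0]]
contact_force: [0.3, -0.8, -0.4]
gripper_width: 0.4
```

```bash
python3 - <<'E'
from h import *
s=manip.state();p=s['tcp_pos'];R=np.array(s['tcp_rot']);print(p,np.degrees(np.arctan2(R[1,0],R[0,0])),s['contact_force'],s['gripper_width'])
im,d,ps=cap('scene')
r=lambda im,b,f:cv2.resize(im[b[1]:b[3],b[0]:b[2]],None,fx=f,fy=f,interpolation=cv2.INTER_CUBIC)
c=np.zeros((600,800,3),np.uint8);a=r(im,(245,170,345,270),4);c[:400,:400]=a; a=r(im,(335,120,435,250),4);c[:520,400:]=a
im,d,pt=cap('top');b=r(im,(305,140,405,190),4);c[400:600,:400]=b;save(c,'d3.png')
E
```

```text
[ 529.93209977 -205.13583     254.41942664] 80.57176505096139 [ 0.32592918 -0.75937792 -0.42864441] 0.4004344359791439
```

View pics/d3.png

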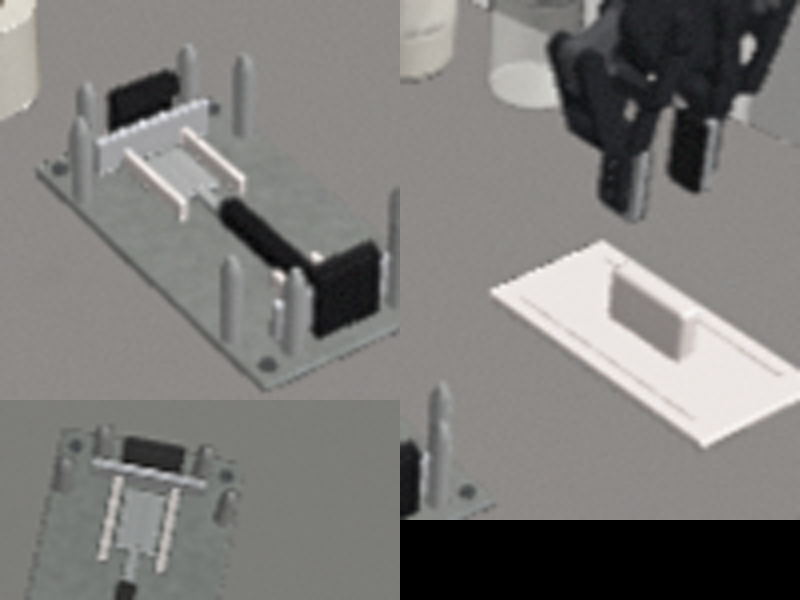

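Emit:
{"api": "arm_command", "payload": {
  "motion": [
    [[-0.0017,-0.0045,0],0],
    [[0,0,0],0],
    [[0,0,-0.02],0],
    [[0,0,-0.02],0],
    [[0,0,-0.018],0],
    [[0,0,-0.008],0],
    [[0,0,0],0],
    [[0,0,0],0]
  ]
}}

```text
t: 12.4
tcp_pos: [531.2, -210.3, 192.6]
tcp_rot: [[0.162, 0.986, 0.025], [0.987, -0.162, -0.006], [-0.002, 0.025, -1.0]]
contact_force: [-0.4, 0.7, -0.7]
gripper_width: 0.404
```

```bash
python3 - <<'E'
from h import *
s=manip.state();print(s['tcp_pos'],np.array(s['tcp_rot']).round(4),s['contact_force'])
E
```

```text
[ 531.15173524 -210.32557493  192.61151751] [[ 0.1624  0.9864  0.0247]
 [ 0.9867 -0.1623 -0.006 ]
 [-0.0019  0.0254 -0.9997]] [-0.3725043   0.66246638 -0.6685727 ]
```

```bash
python3 - <<'E'
from h import *
s=manip.state();print(*[np.array(s[k]).round(4) for k in('qpos','joint_velocities','joint_efforts')])
E
```

```text
[-0.3988  0.659   1.8524  0.0072  0.6051 -1.8123] [-0.0008  0.0011 -0.002  -0.001   0.0024  0.0005] [ 1.40000e-03 -5.66590e+01 -1.59085e+01  1.00000e-02 -9.95000e-02
 -1.00000e-04]
```

Emit:
{"api": "arm_command", "payload": {
  "motion": [
    [[-0.001,0,0],0],
    [[0,0,0],0],
    [[0,0,0],0],
    [[0,0,0],0],
    [[0,0,0],0],
    [[0,0,0],0],
    [[0,0,0],0],
    [[0,0,0],0]
  ]
}}

```text
t: 13.4
tcp_pos: [530.5, -210.6, 194.0]
tcp_rot: [[0.163, 0.986, 0.027], [0.987, -0.162, -0.007], [-0.002, 0.028, -1.0]]
contact_force: [0.1, -0.1, 0.1]
gripper_width: 0.398
```

```bash
python3 - <<'E'
from h import *
s=manip.state();print(*[np.array(s[k]).round(4) for k in('qpos','joint_velocities','tcp_pos','tcp_rot')])
E
```

```text
[-0.3996  0.6558  1.8541  0.0072  0.6042 -1.8131] [-0.0017 -0.0001 -0.0011 -0.0019  0.001   0.0006] [ 530.5435 -210.5671  194.0284] [[ 0.1625  0.9863  0.0269]
 [ 0.9867 -0.1624 -0.0069]
 [-0.0025  0.0277 -0.9996]]
```

Emit:
{"api": "arm_command", "payload": {
  "motion": [
    [[-0.003,0.001,-0.004],0],
    [[-0.003,0.001,-0.004],0],
    [[-0.001,0,-0.003],0],
    [[0,0,-0.002],0],
    [[0,0,0],0],
    [[0,0,0],0],
    [[0,0,0],0],
    [[0,0,0],0]
  ]
}}

```text
t: 14.4
tcp_pos: [523.0, -208.4, 179.9]
tcp_rot: [[0.162, 0.986, 0.027], [0.987, -0.162, -0.007], [-0.002, 0.027, -1.0]]
contact_force: [-0.7, -0.3, -0.9]
gripper_width: 0.4
```

```bash
python3 - <<'E'
from h import *
s=manip.state();print(*[np.array(s[k]).round(4) for k in('qpos','tcp_pos','tcp_rot')])
E
```

```text
[-0.4012  0.674   1.8718  0.0077  0.5685 -1.8153] [ 523.0105 -208.3945  179.9447] [[ 0.1625  0.9863  0.0267]
 [ 0.9867 -0.1624 -0.0068]
 [-0.0024  0.0274 -0.9996]]
```

Emit:
{"api": "arm_command", "payload": {
  "motion": [
    [[0,0,0.001],0],
    [[0,0,0],0],
    [[0,0,0],0],
    [[0,0,0],0],
    [[0,0,0],0],
    [[0,0,0],0],
    [[0,0,0],0],
    [[0,0,0],0]
  ],
  "jaw": -1
}}

```text
t: 15.4
tcp_pos: [523.1, -208.5, 181.3]
tcp_rot: [[0.163, 0.986, 0.027], [0.987, -0.162, -0.007], [-0.002, 0.028, -1.0]]
contact_force: [0.1, 0.2, -0.2]
gripper_width: 0.126
```

```bash
python3 - <<'E'
from h import *
s=manip.state();print(*[np.array(s[k]).round(4) for k in('qpos','tcp_pos','tcp_rot','contact_force')])
R=np.array(s['tcp_rot']);print(np.degrees(np.arctan2(R[1,0],R[0,0])))
E
```

```text
[-0.4013  0.6716  1.8717  0.0077  0.5706 -1.8153] [ 523.1073 -208.4875  181.3447] [[ 0.1626  0.9863  0.0271]
 [ 0.9867 -0.1624 -0.007 ]
 [-0.0025  0.0279 -0.9996]] [ 0.0552  0.1851 -0.161 ]
80.6435995863163
```

Emit:
{"api": "arm_command", "payload": {
  "motion": [
    [[0,0,0.02],0],
    [[0,0,0.03],0],
    [[0,0,0.03],0],
    [[0.008,0.02,0.005],-0.5],
    [[0.015,0.035,0],-0.5],
    [[0.015,0.035,0],-0.5],
    [[0.015,0.03,0],-0.6],
    [[0.01,0.02,0],0]
  ]
}}

```text
t: 16.4
tcp_pos: [586.6, -65.7, 277.9]
tcp_rot: [[0.203, 0.979, 0.032], [0.979, -0.203, -0.009], [-0.003, 0.033, -0.999]]
contact_force: [0.2, -0.7, -2.0]
gripper_width: 0.127
```

```bash
python3 - <<'E'
from h import *
s=manip.state();print(*[np.array(s[k]).round(4) for k in('qpos','tcp_pos','tcp_rot','contact_force')])
R=np.array(s['tcp_rot']);print(np.degrees(np.arctan2(R[1,0],R[0,0])))
E
```

```text
[-0.1306  0.5377  1.7943 -0.0071  0.7769 -1.4916] [586.6246 -65.7042 277.8985] [[ 0.2035  0.9786  0.0317]
 [ 0.9791 -0.2033 -0.0092]
 [-0.0026  0.0329 -0.9995]] [ 0.1836 -0.7122 -1.9523]
78.2607720037753
```

Emit:
{"api": "arm_command", "payload": {
  "motion": [
    [[0.005,0.012,0],0.3],
    [[0.005,0.011,0],0],
    [[0.004,0.01,0],0],
    [[0,0,-0.01],0],
    [[0,0,0],0],
    [[0,0,0],0],
    [[0,0,0],0],
    [[0,0,0],0]
  ]
}}

```text
t: 17.4
tcp_pos: [600.6, -32.0, 268.6]
tcp_rot: [[0.198, 0.98, 0.031], [0.98, -0.198, -0.01], [-0.003, 0.033, -0.999]]
contact_force: [0.4, 0.2, -1.4]
gripper_width: 0.13
```

```bash
python3 - <<'E'
from h import *
s=manip.state();print(*[np.array(s[k]).round(4) for k in('qpos','tcp_pos','tcp_rot','contact_force')])
R=np.array(s['tcp_rot']);print(np.degrees(np.arctan2(R[1,0],R[0,0])))
im,d,p=cap('scene');save(im,'d4.png',(235,130,395,250),5);np.save('d4.npy',im)
E
```

```text
[-0.0715  0.5648  1.7717 -0.0105  0.7731 -1.4353] [600.5503 -32.0036 268.5608] [[ 0.1983  0.9796  0.0313]
 [ 0.9801 -0.1981 -0.0096]
 [-0.0032  0.0326 -0.9995]] [ 0.3912  0.1538 -1.449 ]
78.56213682415473
```

View pics/d4.png

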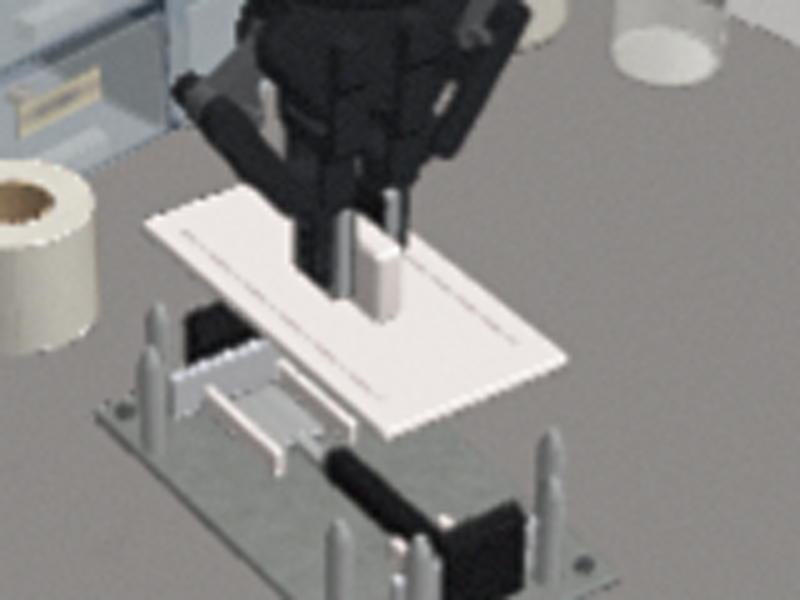

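```bash
cat > cf.py <<'E'
from fit import *
def cover(p,uv,z0,ids=None):
    M=np.array([(75,38,5),(75,-38,5),(-75,-38,5),(-75,38,5)],float)
    if ids is not None:M=M[ids]
    def X(q):
        R=cv2.Rodrigues(np.array([0,0,q[2]]))[0]@cv2.Rodrigues(np.array([0,q[4],0]))[0]
        return M@R.T+[q[0],q[1],q[3]]
    f=lambda q:np.r_[(proj(p,X(q))-uv).ravel(),(q[3]-z0)/1.0,q[4]/.01]
    r=least_squares(f,[606,-33,-.2,z0,0],x_scale=[1,1,.01,1,.01]);q=r.x
    print('xy',q[:2].round(1),'yaw',np.degrees(q[2]).round(2),'z',q[3].round(1),'pitch',q[4].round(3),'res',r.fun[:-2].round(2))
E
python3 - <<'E'
from cf import *
p=eyes.camera_params('scene')
cover(p,px([(144,223),(243,184),(568,357),(389,432)],(235,130),5),87)
E
```

```text
xy [608.7 -26.9] yaw -5.06 z 86.6 pitch -0.002 res [-6.7   3.64  6.57 -3.62 -1.   -1.76  1.32  1.03]
```

```bash
python3 - <<'E'
from cf import *
p=eyes.camera_params('scene')
cover(p,px([(144,223),(568,357),(389,432)],(235,130),5),87,[0,2,3])
# same-camera, original pose check
cover(p,px([(30,72),(143,20),(360,166),(245,226)],(350,175),4),0)
E
```

```text
xy [606.2 -33.9] yaw -11.59 z 86.9 pitch 0.001 res [-0.27 -0.15  0.69 -0.16 -0.41  0.21]
xy [ 527.4 -208.1] yaw -9.56 z -0.0 pitch -0.001 res [-0.34 -0.01  0.13  0.16  0.41 -0.11 -0.2  -0.07]
```

Emit:
{"api": "arm_command", "payload": {
  "motion": [
    [[0.0005,0.0004,-0.008],0],
    [[0,0,-0.008],0],
    [[0,0,-0.008],0],
    [[0,0,-0.006],0],
    [[0,0,-0.003],0],
    [[0,0,0],0],
    [[0,0,0],0],
    [[0,0,0],0]
  ]
}}

```text
t: 18.45
tcp_pos: [601.0, -31.6, 233.0]
tcp_rot: [[0.198, 0.98, 0.031], [0.98, -0.198, -0.01], [-0.003, 0.032, -0.999]]
contact_force: [-0.1, 0.1, -1.9]
gripper_width: 0.132
```

```bash
python3 - <<'E'
from h import *
s=manip.state();print(*[np.array(s[k]).round(4) for k in('qpos','tcp_pos','tcp_rot','contact_force')])
R=np.array(s['tcp_rot']);print(np.degrees(np.arctan2(R[1,0],R[0,0])))
im,d,p=cap('scene');save(im,'d5.png',(245,150,375,250),6);np.save('d5.npy',im)
E
```

```text
[-0.0707  0.6206  1.7797 -0.0112  0.7098 -1.4335] [601.0049 -31.558  232.9694] [[ 0.1983  0.9797  0.0309]
 [ 0.9801 -0.1981 -0.0095]
 [-0.0032  0.0322 -0.9995]] [-0.1378  0.1353 -1.9029]
78.5622011643723
```

View pics/d5.png

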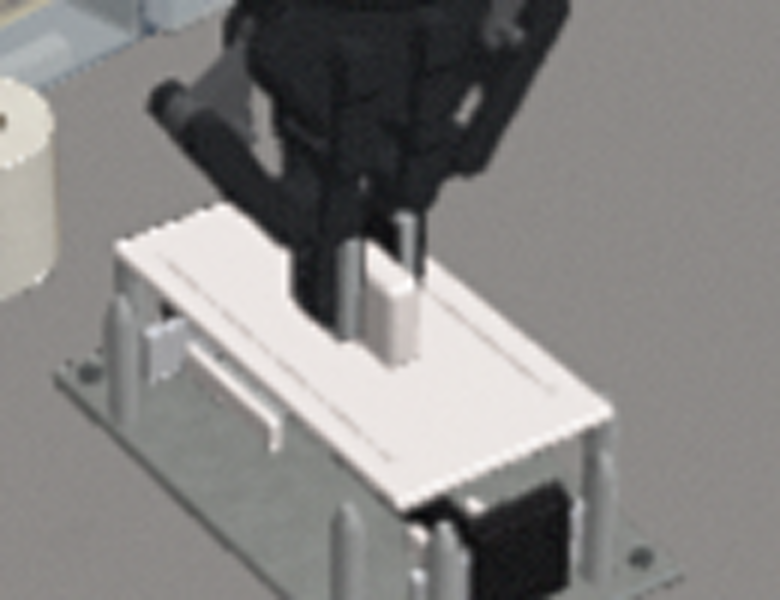

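```bash
python3 - <<'E'
from cf import *
p=eyes.camera_params('scene')
cover(p,px([(116,245),(613,409),(399,498)],(245,150),6),51.7,[0,2,3])
# pins measured in this picture
q,e=fit([(p,px([(120,293),(348,502),(447,523)],(245,150),6),[(60,45,49),(-60,45,49),(-82,28,49)])],[606,-33,-.2]);print(q,np.degrees(q[2]),e.round(2))
E
```

```text
xy [607.2 -33.8] yaw -12.09 z 51.6 pitch 0.002 res [-0.23 -0.29  0.47 -0.19 -0.25  0.37]
[ 6.07405130e+02 -3.41437273e+01 -2.00514393e-01] -11.488628472171838 [[ 0.19  0.45]
 [ 0.22 -0.01]
 [-0.41 -0.33]]
```

Emit:
{"api": "arm_command", "payload": {
  "motion": [
    [[0,0,-0.002],0],
    [[0,0,-0.002],0],
    [[0,0,-0.002],0],
    [[0,0,-0.002],0],
    [[0,0,-0.002],0],
    [[0,0,0],0],
    [[0,0,0],0],
    [[0,0,0],0]
  ]
}}

```text
t: 19.5
tcp_pos: [601.3, -31.6, 222.9]
tcp_rot: [[0.198, 0.98, 0.032], [0.98, -0.198, -0.01], [-0.003, 0.033, -0.999]]
contact_force: [0.1, -0.9, -0.8]
gripper_width: 0.127
```

```bash
python3 - <<'E'
from h import *
s=manip.state();print(*[np.array(s[k]).round(3) for k in('tcp_pos','tcp_rot','contact_force','torque')])
R=np.array(s['tcp_rot']);print(np.degrees(np.arctan2(R[1,0],R[0,0])))
E
```

```text
[601.285 -31.593 222.944] [[ 0.198  0.98   0.032]
 [ 0.98  -0.198 -0.01 ]
 [-0.003  0.033 -0.999]] [ 0.102 -0.92  -0.848] [-0.003  0.046  0.   ]
78.56249359941586
```

Emit:
{"api": "arm_command", "payload": {
  "motion": [
    [[0,0,-0.002],0],
    [[0,0,-0.002],0],
    [[0,0,-0.002],0],
    [[0,0,-0.002],0],
    [[0,0,-0.001],0],
    [[0,0,0],0],
    [[0,0,0],0],
    [[0,0,0],0]
  ]
}}

```text
t: 20.5
tcp_pos: [600.2, -31.3, 218.0]
tcp_rot: [[0.198, 0.98, 0.032], [0.98, -0.198, -0.01], [-0.003, 0.033, -0.999]]
contact_force: [-2.4, -0.1, 1.1]
gripper_width: 0.126
```

```bash
python3 - <<'E'
from h import *
s=manip.state();print(*[np.array(s[k]).round(3) for k in('tcp_pos','tcp_rot','contact_force','torque')])
R=np.array(s['tcp_rot']);print(np.degrees(np.arctan2(R[1,0],R[0,0])))
E
```

```text
[600.231 -31.315 217.956] [[ 0.198  0.98   0.032]
 [ 0.98  -0.198 -0.01 ]
 [-0.003  0.033 -0.999]] [-2.388 -0.087  1.125] [-0.013  0.008  0.042]
78.56094967706696
```

Emit:
{"api": "arm_command", "payload": {
  "motion": [
    [[0,0,-0.003],0],
    [[0,0,-0.003],0],
    [[0,0,-0.003],0],
    [[0,0,-0.003],0],
    [[0,0,-0.003],0],
    [[0,0,-0.003],0],
    [[0,0,-0.002],0],
    [[0,0,-0.002],0]
  ]
}}

```text
t: 21.5
tcp_pos: [599.6, -31.2, 213.3]
tcp_rot: [[0.198, 0.98, 0.032], [0.98, -0.198, -0.01], [-0.003, 0.033, -0.999]]
contact_force: [-9.4, 0.7, 22.2]
gripper_width: 0.126
```

```bash
python3 - <<'E'
from h import *
s=manip.state();print(*[np.array(s[k]).round(3) for k in('tcp_pos','tcp_rot','contact_force','torque')])
R=np.array(s['tcp_rot']);print(np.degrees(np.arctan2(R[1,0],R[0,0])))
E
```

```text
[599.558 -31.166 213.337] [[ 0.198  0.98   0.032]
 [ 0.98  -0.198 -0.01 ]
 [-0.003  0.033 -0.999]] [-9.378  0.652 22.152] [ 0.061  0.954 -0.039]
78.56437849594616
```

```bash
cat > pl.py <<'E'
from cf import *
def plate():
    im,d,p=cap('scene');np.save('last.npy',im)
    K=np.array(p['intrinsics'],float);R=np.array(p['R']);t=np.array(p['t']).ravel()
    v,u=np.mgrid[150:260,240:380];dd=d[v,u]
    n=cv2.undistortPoints(np.stack([u,v],-1).reshape(-1,1,2).astype(float),K,np.array(p['D'],float)).reshape(-1,2)
    X=((np.c_[n,np.ones(len(n))]*dd.reshape(-1,1))-t)@R
    a=np.radians(-11.47);c,s=np.cos(a),np.sin(a);r=X[:,:2]-[606.8,-33.3]
    L=np.c_[r[:,0]*c+r[:,1]*s,-r[:,0]*s+r[:,1]*c,X[:,2]]
    col=im[v,u].reshape(-1,3).min(1)
    m=(dd.ravel()>0)&(col>190)&(abs(L[:,0])<78)&(abs(L[:,1])<42)&(L[:,2]>15)&(L[:,2]<60)&~((abs(L[:,0])<32)&(abs(L[:,1])<20))
    P=L[m];A=np.c_[P[:,:2],np.ones(len(P))]
    for _ in range(3):
        w,*_=np.linalg.lstsq(A,P[:,2],rcond=None);k=abs(P[:,2]-A@w)<3;P,A=P[k],A[k]
    print('n',len(P),'top z centre',w[2].round(2),'at +x end',(w[2]+71*w[0]).round(2),'-x end',(w[2]-71*w[0]).round(2),'+y',(w[2]+38*w[1]).round(2),'-y',(w[2]-38*w[1]).round(2),'x extent',np.percentile(P[:,0],[.5,99.5]).round(1),'y',np.percentile(P[:,1],[.5,99.5]).round(1))
E
python3 - <<'E'
from pl import *
plate()
s=manip.state();print(*[np.array(s[k]).round(3) for k in('tcp_pos','contact_force','torque')])
save(np.load('last.npy'),'d6.png',(245,160,375,260),6)
E
```

```text
n 1229 top z centre 38.11 at +x end 46.26 -x end 29.97 +y 38.08 -y 38.15 x extent [-71.7  74.2] y [-36.   38.8]
[599.561 -31.169 213.333] [-9.917  0.964 23.162] [ 0.108  1.047 -0.019]
```

View pics/d6.png

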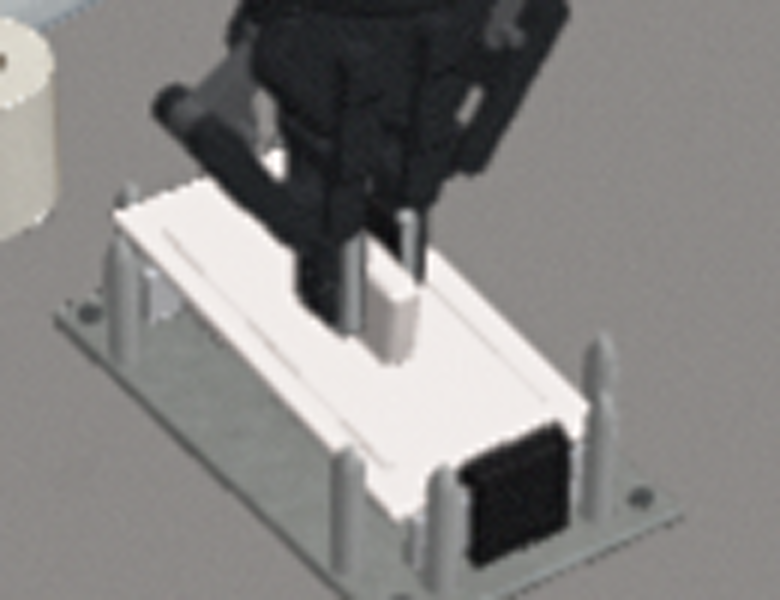

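```bash
python3 - <<'E'
from cf import *
p=eyes.camera_params('scene')
uv=px([(114,213),(590,404),(402,520)],(245,160),6)
M=np.array([(75,38,5),(-75,-38,5),(-75,38,5)],float);C=[606.8,-33.3]
def X(q,M=M):
    R=cv2.Rodrigues(np.array([0,0,q[2]]))[0]@cv2.Rodrigues(np.array([0,q[4],0]))[0]
    return M@R.T+[q[0],q[1],q[3]]
f=lambda q:np.r_[(proj(p,X(q))-uv).ravel(),(q[3]-33)/1,(q[4]+.115)/.02]
r=least_squares(f,[606,-33,-.2,33,-.1],x_scale=[1,1,.01,1,.01]);q=r.x;print(q,np.degrees(q[2]),r.fun.round(2))
a=np.radians(-11.47);R=np.array([[np.cos(a),np.sin(a)],[-np.sin(a),np.cos(a)]])
W=X(q,np.array([(75,38,0),(75,-38,0),(-75,38,0),(-75,-38,0),(0,0,0)],float))
print(np.c_[(W[:,:2]-C)@R.T,W[:,2]].round(1))
# colour/height of occluders near +x end: depth heights
im,d=np.load('last.npy'),None
E
```

```text
[ 6.10993082e+02 -3.37228396e+01 -1.78705732e-01  3.27851263e+01
 -1.17085837e-01] -10.239084217161864 [-1.59 -0.23  2.55  1.55 -0.98 -1.57 -0.21 -0.1 ]
[[ 77.8  40.   41.5]
 [ 79.5 -36.   41.5]
 [-71.1  36.8  24. ]
 [-69.5 -39.2  24. ]
 [  4.2   0.4  32.8]]
```

Emit:
{"api": "arm_command", "payload": {
  "motion": [
    [[-0.002,0.0004,-0.001],0],
    [[-0.002,0.0004,-0.001],0],
    [[-0.002,0.0004,-0.002],0],
    [[-0.001,0.0002,-0.002],0],
    [[-0.001,0,-0.003],0],
    [[-0.001,0,-0.003],0],
    [[0,0,-0.003],0],
    [[0,0,-0.002],0]
  ]
}}

```text
t: 22.55
tcp_pos: [596.2, -30.7, 213.3]
tcp_rot: [[0.199, 0.979, 0.05], [0.98, -0.199, -0.012], [-0.002, 0.051, -0.999]]
contact_force: [-7.7, -0.0, 20.6]
gripper_width: 0.13
```

```bash
python3 - <<'E'
from pl import *
plate()
s=manip.state();print(*[np.array(s[k]).round(3) for k in('tcp_pos','tcp_rot','contact_force','torque')])
E
```

```text
n 1237 top z centre 38.45 at +x end 46.92 -x end 29.98 +y 38.51 -y 38.39 x extent [-72.5  73.6] y [-36.   38.7]
[596.147 -30.721 213.218] [[ 0.199  0.979  0.05 ]
 [ 0.98  -0.199 -0.012]
 [-0.002  0.051 -0.999]] [-8.824  0.395 26.21 ] [ 0.012  1.522 -0.05 ]
```

Emit:
{"api": "arm_command", "payload": {
  "motion": [
    [[0,0,0],0],
    [[0,0,0],0],
    [[0,0,0],0],
    [[0,0,0],0],
    [[0,0,0.01],0],
    [[0,0,0.025],0],
    [[0,0,0.025],0],
    [[0,0,0],0]
  ],
  "jaw": -0.1
}}

```text
t: 23.6
tcp_pos: [596.0, -30.6, 274.6]
tcp_rot: [[0.199, 0.979, 0.048], [0.98, -0.198, -0.012], [-0.002, 0.049, -0.999]]
contact_force: [-0.3, -0.3, -0.2]
gripper_width: 0.449
```

```bash
python3 - <<'E'
from pl import *
plate()
s=manip.state();print(*[np.array(s[k]).round(3) for k in('tcp_pos','tcp_rot','contact_force','torque')])
E
```

```text
n 1511 top z centre 38.74 at +x end 47.37 -x end 30.12 +y 38.79 -y 38.7 x extent [-72.6  74. ] y [-36.1  39.1]
[595.437 -30.6   273.463] [[ 0.199  0.979  0.046]
 [ 0.98  -0.199 -0.011]
 [-0.002  0.047 -0.999]] [ 0.923  0.443 -0.236] [ 0.047  0.052 -0.013]
```

Emit:
{"api": "arm_command", "payload": {
  "motion": [
    [[0.027,-0.0055,0],0],
    [[0.027,-0.0055,0],0],
    [[0,0,0],0],
    [[0,0,0],0],
    [[0,0,-0.015],0],
    [[0,0,-0.015],0],
    [[0,0,-0.01],0],
    [[0,0,0],0]
  ],
  "jaw": -1
}}

```text
t: 24.65
tcp_pos: [645.4, -41.0, 224.7]
tcp_rot: [[0.198, 0.98, 0.034], [0.98, -0.198, -0.01], [-0.003, 0.035, -0.999]]
contact_force: [0.8, -0.4, -0.1]
gripper_width: -0.001
```

```bash
python3 - <<'E'
from pl import *
plate()
s=manip.state();print(*[np.array(s[k]).round(3) for k in('tcp_pos','tcp_rot','contact_force','torque','gripper_width')])
R=np.array(s['tcp_rot']);tip=np.array(s['tcp_pos'])+173*R[:,2];a=np.radians(-11.47);r=tip-[606.8,-33.3,0];print('tip case',r[0]*np.cos(a)+r[1]*np.sin(a),-r[0]*np.sin(a)+r[1]*np.cos(a),tip[2])
E
```

```text
n 1421 top z centre 38.79 at +x end 47.41 -x end 30.17 +y 38.77 -y 38.8 x extent [-72.9  73. ] y [-35.9  38.9]
[645.56  -41.034 225.239] [[ 0.198  0.98   0.034]
 [ 0.98  -0.198 -0.01 ]
 [-0.003  0.036 -0.999]] [-0.228 -1.021 -0.412] [-0.014  0.046  0.031] -0.0
tip case 45.71003026274399 -0.45512107731036267 52.35014787446548
```

Emit:
{"api": "arm_command", "payload": {
  "motion": [
    [[0,0,-0.004],0],
    [[0,0,-0.003],0],
    [[0,0,-0.002],0],
    [[0,0,-0.002],0],
    [[0,0,-0.002],0],
    [[0,0,-0.002],0],
    [[0,0,-0.002],0],
    [[0,0,-0.002],0]
  ]
}}

```text
t: 25.7
tcp_pos: [646.5, -41.1, 216.9]
tcp_rot: [[0.198, 0.979, 0.038], [0.98, -0.198, -0.011], [-0.003, 0.04, -0.999]]
contact_force: [-7.3, 0.9, 16.5]
gripper_width: 0.005
```

```bash
cat > st.py <<'E'
from pl import *
plate()
s=manip.state();print(*[np.array(s[k]).round(3) for k in('t','tcp_pos','contact_force','torque','gripper_width')])
R=np.array(s['tcp_rot']);tip=np.array(s['tcp_pos'])+173*R[:,2];a=np.radians(-11.47);r=tip-[606.8,-33.3,0];print('tip case',r[0]*np.cos(a)+r[1]*np.sin(a),-r[0]*np.sin(a)+r[1]*np.cos(a),tip[2],'toolz',R[:,2])
E
python3 st.py
```

```text
n 1348 top z centre 38.41 at +x end 46.76 -x end 30.06 +y 38.49 -y 38.32 x extent [-72.1  73.4] y [-36.6  38.9]
25.75 [646.504 -41.109 216.873] [-7.324 -0.549 15.303] [ 0.07   1.022 -0.01 ] 0.007
tip case 47.35733393344703 -0.2952371463194279 44.01116659727313 toolz [ 0.03843043 -0.01097137 -0.99920105]
```

Emit:
{"api": "arm_command", "payload": {
  "motion": [
    [[0,0,0.003],0],
    [[-0.003,0.0006,0],0],
    [[-0.003,0.0006,0],0],
    [[-0.002,0.0004,0],0],
    [[-0.001,0.0002,-0.001],0],
    [[-0.001,0.0002,0],0],
    [[-0.001,0.0002,0],0],
    [[-0.001,0.0002,0],0]
  ]
}}

```text
t: 26.75
tcp_pos: [633.9, -38.6, 218.9]
tcp_rot: [[0.198, 0.979, 0.04], [0.98, -0.198, -0.011], [-0.003, 0.041, -0.999]]
contact_force: [1.6, -0.5, -0.9]
gripper_width: -0.0
```

```bash
python3 st.py
```

```text
n 1333 top z centre 38.88 at +x end 47.56 -x end 30.2 +y 38.9 -y 38.87 x extent [-73.9  72.5] y [-36.   38.8]
26.8 [633.762 -38.536 218.908] [ 0.152  0.13  -0.226] [-0.01  -0.16   0.004] -0.002
tip case 34.500989004622944 -0.2882769005981167 46.05207712635584 toolz [ 0.03926296 -0.01102153 -0.99916813]
```

Emit:
{"api": "arm_command", "payload": {
  "motion": [
    [[-0.001,0.0002,0],0],
    [[-0.001,0.0002,0],0],
    [[-0.001,0.0002,0],0],
    [[-0.001,0.0002,0],0],
    [[0,0,0],0],
    [[0,0,0],0],
    [[0,0,0],0],
    [[0,0,0],0]
  ]
}}

```text
t: 27.8
tcp_pos: [630.0, -37.8, 219.2]
tcp_rot: [[0.199, 0.979, 0.041], [0.98, -0.198, -0.011], [-0.003, 0.042, -0.999]]
contact_force: [1.0, -0.5, 0.2]
gripper_width: -0.001
```

```bash
python3 st.py
```

```text
n 1262 top z centre 35.58 at +x end 41.01 -x end 30.15 +y 35.66 -y 35.51 x extent [-75.6  69.5] y [-36.5  38.7]
27.85 [629.967 -37.765 219.184] [ 0.913  0.237 -0.427] [-0.036 -0.134  0.02 ] 0.002
tip case 30.890927695915842 -0.2661251558048576 46.338617486511055 toolz [ 0.04077655 -0.01120442 -0.99910547]
```

Emit:
{"api": "arm_command", "payload": {
  "motion": [
    [[0.006,-0.0012,0.002],0],
    [[0.006,-0.0012,0],0],
    [[0.004,-0.0008,-0.002],0],
    [[0,0,-0.004],0],
    [[0,0,-0.003],0],
    [[0,0,-0.002],0],
    [[0,0,-0.002],0],
    [[0,0,-0.002],0]
  ]
}}

```text
t: 28.85
tcp_pos: [646.9, -41.1, 205.3]
tcp_rot: [[0.198, 0.979, 0.04], [0.98, -0.198, -0.011], [-0.003, 0.041, -0.999]]
contact_force: [0.7, 0.3, 0.5]
gripper_width: 0.001
```

```bash
python3 st.py
```

```text
n 1178 top z centre 30.81 at +x end 31.69 -x end 29.93 +y 30.79 -y 30.82 x extent [-74.4  69.5] y [-36.3  38.9]
28.9 [646.707 -41.133 204.924] [ 0.296  0.541 -0.147] [0.014 0.109 0.013] -0.001
tip case 47.69776331677744 -0.2618363814023734 32.06795652612655 toolz [ 0.03922551 -0.01102982 -0.99916951]
```

Emit:
{"api": "arm_command", "payload": {
  "motion": [
    [[0,0,-0.002],0],
    [[0,0,-0.002],0],
    [[0,0,-0.002],0],
    [[0,0,-0.002],0],
    [[0,0,-0.002],0],
    [[0,0,0],0],
    [[0,0,0],0],
    [[0,0,0],0]
  ]
}}

```text
t: 29.9
tcp_pos: [646.6, -41.0, 202.7]
tcp_rot: [[0.198, 0.979, 0.039], [0.98, -0.198, -0.011], [-0.003, 0.04, -0.999]]
contact_force: [-0.2, -0.1, 0.6]
gripper_width: -0.0
```

```bash
python3 st.py
```

```text
n 1146 top z centre 29.84 at +x end 29.74 -x end 29.94 +y 29.77 -y 29.91 x extent [-75.9  69.8] y [-36.4  38.9]
29.95 [646.554 -41.044 202.682] [-0.224  0.142  0.394] [ 0.016  0.039 -0.001] -0.002
tip case 47.45103307190076 -0.24425512492086376 29.82269681838605 toolz [ 0.03873544 -0.01116127 -0.99918717]
```

Emit:
{"api": "arm_command", "payload": {
  "motion": [
    [[0,0,0.025],0],
    [[0,0,0.02],0],
    [[-0.02,0.004,0],0],
    [[-0.02,0.004,0],0],
    [[-0.005,0.001,0],0],
    [[0,0,0],0],
    [[0,0,0],0],
    [[0,0,0],0]
  ]
}}

```text
t: 30.95
tcp_pos: [602.3, -32.2, 249.6]
tcp_rot: [[0.199, 0.979, 0.041], [0.98, -0.198, -0.011], [-0.003, 0.042, -0.999]]
contact_force: [-0.3, 0.1, 0.6]
gripper_width: -0.004
```

```bash
python3 st.py; python3 - <<'E'
from h import *
save(np.load('last.npy'),'d7.png',(245,160,375,260),6)
E
```

```text
n 1271 top z centre 29.77 at +x end 29.72 -x end 29.83 +y 29.81 -y 29.73 x extent [-75.6  70.5] y [-36.1  38.4]
31.0 [602.237 -32.16  249.585] [-0.774  0.112 -0.821] [0.021 0.019 0.006] 0.001
tip case 2.5728003476126564 -0.31248129106030964 76.73837500848796 toolz [ 0.04059088 -0.0113184  -0.99911174]
```

View pics/d7.png

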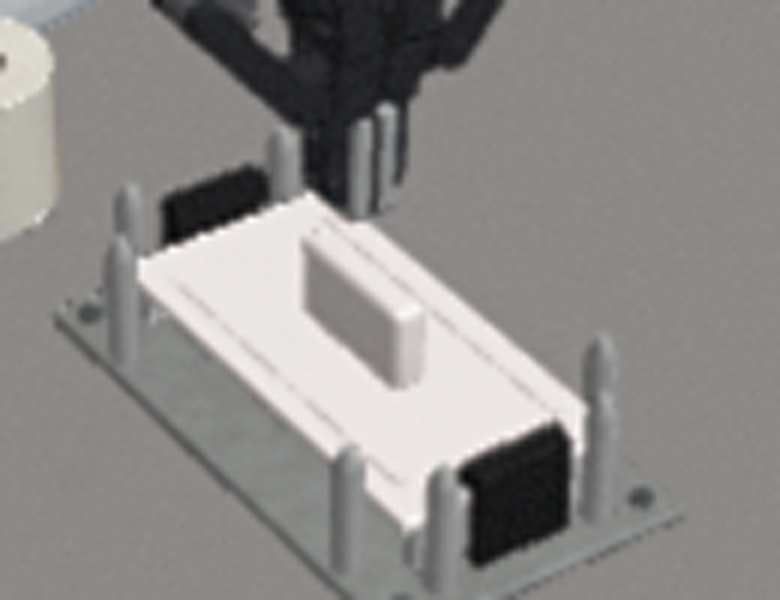

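```bash
python3 - <<'E'
from cf import *
p=eyes.camera_params('scene')
uv=px([(138,264),(312,193)],(245,160),6)
W=onplane(p,uv,29);a=np.radians(-11.45);c,s=np.cos(a),np.sin(a)
r=W[:,:2]-[606.8,-33.1];print('far corners in case frame',np.c_[r[:,0]*c+r[:,1]*s,-r[:,0]*s+r[:,1]*c].round(1))
W=onplane(p,px([(408,527),(589,405)],(245,160),6),29);r=W[:,:2]-[606.8,-33.1];print('near',np.c_[r[:,0]*c+r[:,1]*s,-r[:,0]*s+r[:,1]*c].round(1))
for m in [(71,17,32),(71,-17,32),(71,17,36),(78,17,42),(75,38,29),(73,38,29),(75,-38,29),(73,-38,29)]:
    X=[606.8+c*m[0]-s*m[1],-33.1+s*m[0]+c*m[1],m[2]];print(m,((proj(p,X)-[245,160]+.5)*6-.5).round(0))
E
```

```text
far corners in case frame [[ 69.5  33.4]
 [ 70.9 -31.9]]
near [[-79.4  38.1]
 [-64.2 -37.8]]
(71, 17, 32) [[180. 236.]]
(71, -17, 32) [[272. 200.]]
(71, 17, 36) [[180. 225.]]
(78, 17, 42) [[167. 199.]]
(75, 38, 29) [[116. 260.]]
(73, 38, 29) [[119. 263.]]
(75, -38, 29) [[321. 181.]]
(73, -38, 29) [[324. 184.]]
```

```bash
python3 - <<'E'
from cf import *
p=eyes.camera_params('scene');im=np.load('last.npy').astype(float);g=im.min(2)
a=np.radians(-11.45);c,s=np.cos(a),np.sin(a)
def case(uv,z):
    W=onplane(p,uv,z);r=W[:,:2]-[606.8,-33.1];return np.c_[r[:,0]*c+r[:,1]*s,-r[:,0]*s+r[:,1]*c]
pts=[]
for u in range(268,298,2):
    col=g[188:210,u]
    k=np.where((col[:-1]<165)&(col[1:]>=165))[0]
    if len(k):
        k=k[0];v=188+k+(165-col[k])/(col[k+1]-col[k]);pts.append((u,v))
P=np.array(pts);print(np.c_[P,case(P,29)].round(1))
for u in (276,284):print(u,im[188:208,u].astype(int).tolist())
print('near corner z29/z24',case(px([(408,517),(410,530)],(245,160),6),29).round(1),case(px([(410,530)],(245,160),6),24).round(1))
# +y side and  rib: near end top corners of rib z=57
print('rib near top corners',case(px([(398,322),(425,308)],(245,160),6),57).round(1),'rib far top', case(px([(303,236)],(245,160),6),57).round(1))
E
```

```text
[[268.  202.2  72.7  30.5]
 [270.  201.8  71.8  26.7]
 [272.  201.3  71.   22.9]
 [274.  200.6  70.8  18.6]
 [276.  199.7  71.1  14. ]
 [278.  198.6  72.    9.1]
 [280.  198.3  70.6   5.6]
 [282.  197.6  70.6   1.1]
 [284.  196.7  70.9  -3.5]
 [286.  195.6  71.7  -8.5]
 [288.  195.2  70.7 -12.4]
 [290.  194.   71.8 -17.6]
 [292.  193.4  71.2 -21.7]
 [294.  192.3  72.3 -27. ]
 [296.  191.5  72.2 -31.5]]
276 [[139, 137, 135], [144, 142, 139], [137, 135, 133], [76, 74, 73], [30, 30, 32], [26, 27, 32], [30, 29, 31], [30, 31, 30], [30, 28, 30], [29, 31, 31], [21, 21, 21], [75, 72, 72], [218, 209, 207], [237, 232, 230], [236, 230, 228], [235, 231, 228], [235, 230, 228], [234, 229, 227], [235, 230, 227], [231, 225, 223]]
284 [[75, 75, 73], [31, 30, 32], [27, 28, 32], [29, 30, 30], [32, 29, 30], [30, 29, 32], [26, 28, 27], [17, 17, 19], [79, 75, 75], [225, 216, 212], [238, 232, 230], [236, 231, 229], [235, 230, 227], [235, 230, 228], [233, 228, 226], [235, 229, 227], [234, 228, 226], [234, 229, 227], [235, 230, 226], [235, 230, 227]]
near corner z29/z24 [[-75.8  35.5]
 [-80.8  38.4]] [[-76.   34.9]]
rib near top corners [[-29.9   6.8]
 [-28.8  -3.6]] rib far top [[20.7  5.4]]
```

Emit:
{"api": "arm_command", "payload": {
  "motion": [
    [[-0.004,0.0008,0],0],
    [[0,0,0],0],
    [[0,0,0],0],
    [[0,0,-0.01],0],
    [[0,0,-0.015],0],
    [[0,0,-0.012],0],
    [[0,0,-0.005],0],
    [[0,0,-0.001],0]
  ],
  "jaw": -0.2
}}

```text
t: 32.0
tcp_pos: [597.7, -31.4, 202.2]
tcp_rot: [[0.199, 0.979, 0.039], [0.98, -0.198, -0.011], [-0.003, 0.04, -0.999]]
contact_force: [-0.3, -0.3, 0.5]
gripper_width: 0.398
```

Emit:
{"api": "arm_command", "payload": {
  "motion": [
    [[0,0,0],0],
    [[0,0,0],0],
    [[0,0,0],0],
    [[0,0,0],0],
    [[0,0,0],0],
    [[0,0,0],0],
    [[0,0,0],0],
    [[0,0,0],0]
  ],
  "jaw": -1
}}

```text
t: 33.0
tcp_pos: [598.3, -31.3, 203.2]
tcp_rot: [[0.199, 0.979, 0.041], [0.98, -0.199, -0.011], [-0.003, 0.042, -0.999]]
contact_force: [-0.5, -0.8, -1.6]
gripper_width: 0.128
```

```bash
python3 st.py
```

```text
n 1082 top z centre 29.97 at +x end 29.95 -x end 29.99 +y 30.13 -y 29.81 x extent [-75.6  69.2] y [-36.6  38.8]
33.05 [598.291 -31.272 203.203] [ 0.033  0.269 -0.629] [ 0.054 -0.038  0.005] 0.129
tip case -1.4878571587116425 -0.1803668808674311 30.355931557342643 toolz [ 0.04054626 -0.01103391 -0.99911674]
```

Emit:
{"api": "arm_command", "payload": {
  "motion": [
    [[0.0008,-0.0002,-0.0005],0],
    [[0.0008,-0.0002,-0.0005],0],
    [[0.0005,0,-0.0005],0],
    [[0,0,-0.0005],0],
    [[0,0,-0.0005],0],
    [[0,0,-0.001],0],
    [[0,0,-0.001],0],
    [[0,0,-0.001],0]
  ]
}}

```text
t: 34.05
tcp_pos: [599.0, -31.4, 203.1]
tcp_rot: [[0.199, 0.979, 0.037], [0.98, -0.199, -0.011], [-0.003, 0.038, -0.999]]
contact_force: [-5.5, 0.6, 12.0]
gripper_width: 0.129
```

```bash
python3 st.py
```

```text
n 1072 top z centre 29.76 at +x end 29.61 -x end 29.92 +y 29.87 -y 29.66 x extent [-75.9  70. ] y [-36.5  38.4]
34.1 [599.032 -31.394 203.074] [-5.741 -0.408 12.554] [0.071 0.605 0.011] 0.128
tip case -1.3750803065841113 -0.1914255171323309 30.201073983124758 toolz [ 0.03689284 -0.01052277 -0.99926382]
```

Emit:
{"api": "arm_command", "payload": {
  "motion": [
    [[0,0,-0.0013],0],
    [[0,0,-0.0013],0],
    [[0,0,-0.0013],0],
    [[0,0,-0.0013],0],
    [[0,0,-0.0013],0],
    [[0,0,-0.0013],0],
    [[0,0,-0.0013],0],
    [[0,0,-0.0013],0]
  ]
}}

```text
t: 35.1
tcp_pos: [598.8, -31.4, 203.0]
tcp_rot: [[0.199, 0.979, 0.038], [0.98, -0.199, -0.011], [-0.003, 0.039, -0.999]]
contact_force: [-5.7, 0.8, 14.3]
gripper_width: 0.129
```

```bash
python3 st.py
```

```text
n 1084 top z centre 29.76 at +x end 29.63 -x end 29.9 +y 29.89 -y 29.64 x extent [-75.4  70. ] y [-36.4  38.4]
35.15 [598.815 -31.351 203.031] [-6.694  0.166 15.306] [ 0.07   0.781 -0.051] 0.128
tip case -1.4041877835772283 -0.18795750698681152 30.165295757232116 toolz [ 0.03798558 -0.0107141  -0.99922085]
```

```bash
python3 -c "
from bench import manip,job
s=manip.state();print(s['t'],s['contact_force']);print(job.finish_job())"
```

```text
35.15 [-6.69445702  0.16571111 15.30647072]
the job is handed in; nothing more can be done
None
```

The job is handed in at 35.2 s. The spatula lies flat in its compartment with the blade in the wide end, and the cover is home with both clips judged to be over it. The fingers hold the rib and push down with 15.3 N.

- **Cover went in crooked at first:** the -x end snapped in while the +x end caught high, apparently on a guide pin or the clip top. I let go and pushed the rib about 4 mm towards -x with closed fingers. Pressing the +x end then took it home, and I gripped the rib again to press. So the cover was not pressed straight down in one stroke.
- **Height check:** the last depth reading puts the cover's top at 29.6 mm at the +x end and 29.9 mm at the -x end, against 29 mm expected. It is level and seated.
- **Clips:** I could not read the clip joints. In the picture after seating, the +x clip's nose covers the cover's edge where the resting position predicts. The -x clip I infer only from the height at that end.
- **Off centre:** the cover sits roughly 1 to 2.5 mm towards -x, and a cruder reading off the rib gave about 4 mm. The nominal pin play is 2 mm. A nudge back towards +x barely moved it.
- **Remaining differences:** the tool was tilted about 2° at the end, with a side force of about 7 N. The highest wrist force I read at any check was about 28 N.
- **Bystanders:** the vial and small bottle were not approached, and I did not check them in a last picture.

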